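# Free a cross-threaded tank cap and screw it home

## Robot

A 6-joint arm with a two-finger parallel gripper is mounted at the origin on a cart in front of the work surface, level with it; the furniture and walls round the work are solid. World frame = base frame: x ahead of the robot, y to its left, z up, the work surface at z = 0. Lengths are in m, angles in rad, forces in N, time in s.
With the tool pointing down it reaches from about 0.325 to 0.925 m from the base axis. Payload 3.1 kg.
Tool frame: the origin (TCP) lies at the very end of the fingers, on their centre line; the grasp point (between the pads) lies 19 mm behind it (grip_point_offset is the distance from the TCP to the grasp point, in m); z points along the fingers, y is the line along which they close (so a half turn about z gives the same grasp; the last joint's range is limited). The gripper opens to 85 mm and grips with 20 to 120 N. Pads are 22 mm wide; open, the fingers measure 114 mm over their backs; the gripper's body (76 mm by 85 mm) begins 54 mm behind the grasp point. The pads swing forward as they close: fully open they stand 13 mm farther back than shut.
Start: joints at [1.111, 0.217, 1.613, -0, 1.311, -0.112], TCP at [0.213, 0.588, 0.231] pointing down, gripper open.
Joint ranges: [-2.75, 2.75], [-0.78, 2.1], [0.31, 2.55], [-1.13, 4.27], [0.13, 2.63], [-2.58, 2.58]. Speed limits (rad/s): [2.79, 2.79, 3.14, 3.14, 3.14, 3.14].

## Interface

Orientations are given as a 3x3 rotation matrix whose columns are the frame's x, y, z axes.
In Python, from cell import observe, snapshot, calibration, hand_in, grip_point_offset gives the robot as it stands.
- The arm moves only by the shell command python3 -m handwheel 'ROWS' [FORCE]. ROWS is JSON, a list of rows, each a list of 3 entries, a list of its own where there are three numbers: the shift along the world's x, y, z in mm, then the turn about the world's z in rad, then the opening, from -1 (shut) to 1 (fully open). In form: [[[tx, ty, tz], yaw, jaw], ...]. A call has 1 to 5 rows; each row is the pose to reach, as a shift and turn from the pose commanded when the call began; what a row does not reach only later rows make up. A row lasts 1/8 s, in which the tool goes at most 62.5 mm and 10.7 degrees, less where a joint would pass 70% of its speed; a pose out of reach is approached as far as the arm can. A call with a gripper value outside its range is refused whole. The fingers move at their own pace and stop on an object; FORCE is the grip in N (left out, the last holds). Time passes only in rows, so rows that repeat a pose let the fingers close. It gives the time, the measured TCP pose, the force, the opening and the grip force at its end, in the units of the state.
- observe(): the state, without advancing time (a new reading comes with each control period).
- snapshot(name): name is "scene" or "top" or "wrist"; returns (picture, depth): 384x512x3 uint8, red, green, blue; 384x512 float32, m along the optical axis (not along the pixel's ray), 0 where there is no reading.
- calibration(name): a dict with "fx", "fy", "cx", "cy" (pixels), "k1" (the pictures are not rectified: a ray, as slopes to the right and down, at radius r is drawn at 1 + k1 r^2 times it, then the intrinsics apply), "cam_to_world" (4x4, takes a point from camera to world coordinates). Camera axes: x right, y up, looking along -z (the intrinsics and any distortion apply to the point x, -y, -z); pixel columns grow to the right and rows downward; lengths in m; the calibration is good to about 2 mm. A picture is of the moment at which its call begins: read the wrist's pose just before it. calibration takes no time and is no camera call; for the wrist camera it gives the pose at the moment of the call.
- hand_in(): hands the job in; it is judged then, once.
The state is a dict: "t": time; "qpos": joint angles; "qd": joint speeds; "effort": joint torques, N m; "position": TCP position; "tcp_rot": TCP orientation; "force": force on the tool from outside, world axes, zero at the start; "wrist_torque": the same for the moment, N m; "grip_width": finger opening in m; "grip_force": force on a finger pad.
Only numpy, scipy, OpenCV 4.12 (cv2) and the standard library are available. Lean on these libraries where they do the work, as an engineer would, in place of code of your own. Each camera call takes 0.05 s, during which the arm holds its last target. There are 200 camera calls.

## Task

Someone has started the black filler cap on the hydraulic oil tank cross-threaded, so it sits crooked on the neck. Turn it back, anticlockwise, until the thread starts drop and the cap sits level; then screw it on clockwise until it is snug on its seal (about 0.2 Nm): neither left loose nor overtightened, and never forced while it is crooked. Let go of it, and leave the oil can, the pliers and the screwdriver where they are.

Things in the scene. Friction and masses are not known exactly. Their poses are not given: they have to be found in the camera images.
- cap: Black plastic filler cap, 69 mm across, ribbed skirt, 90 g, loose. Origin on its axis at the inner face that meets the seal; z = its axis, up; x along its wing bar. Top plate 4 mm over the origin, skirt to 20 mm below. Starts 7 degrees crooked. Turned back it drops level by its own weight, origin then about 149 to 150 mm above the tank's; a tight grip can hold it up.
- wing (a point): Centre of the wing bar on the cap, to grip from above: bar 56 mm long along the cap's x, 14 mm thick along y, flat-sided, 4 to 31 mm above the cap's origin (this point 17 mm). The bar can also be turned loosely between the fingers, so that the cap is free to rise, drop and level. If it hangs half-dropped, turn it back a little more.
- lug (a point): Thread lug inside the cap's skirt at its +x side, 32 degrees of arc; a second one at -x. Two-start right-hand thread, 14 mm a turn, oily (friction about 0.35), about 1 mm play. At the start this lug is under a thread and the other lies on top of one. Turned back (anticlockwise from above) by 45 to 75 degrees both come free and the cap drops level.
- tank: Grey steel oil tank of a hydraulic power pack, fixed, 152 x 212 mm, 118.5 mm high to the top of its lid; origin at the centre of its underside, z up, long side along y, sight glass on its -x face. An aluminium valve block on the lid, up to 155 mm high, fills x = -6 to 50, y = 43 to 85 mm of its frame.
- neck (a point): On the upright axis of the filler neck, at its metal rim (144 mm above, x -18, y -30 mm from the tank's origin), 58 mm wide. Thread starts and a rubber seal (30 N/mm, 2 to 4 mm proud, by wear) are hidden: feel them. From the drop the cap turns almost freely 70 to 140 degrees, then grows tight, 0.1 Nm per 5 to 8 degrees; 0.2 Nm presses the seal with about 20 N. It stays tight when let go.
- oil_can: Red oil can with a long thin spout, 66 x 85 x 191 mm, loose, standing on the bench beyond the pliers, to the right of the tank; origin at the centre of its underside. To be left alone.
- pliers: Pliers with red grips, 60 x 190 x 12 mm, loose, lying to the right of the tank; origin at the centre of the underside. To be left alone.
- screwdriver_red: Screwdriver with a red handle, 29 x 217 x 29 mm, loose, lying behind the tank; origin at the centre of the underside. To be left alone.
Mind the look-alikes: they are no part of the job. Leave any purple look-alike of the cap alone.

How it is judged:
On the way:
1. the cap has been turned back until it dropped level onto the thread starts (angle between cap's own z axis and vertical below 0.04 rad and z of cap in the frame of tank below 0.1506 m and horizontal distance between cap and neck below 0.003 m), for 0.2 s.
At the end, for the whole second after the job is handed in: The cap is level (0.025 rad), centred on the neck (2 mm), its origin below 147.8 mm over the tank's, at rest and tight by itself: 8 to 32 N on the seal, as much on the thread (16 to 64 N between cap and tank in all). The bystanders have moved less than 20 mm (angle between cap's own z axis and vertical below 0.025 rad and z of cap in the frame of tank below 0.1478 m and horizontal distance between cap and neck below 0.002 m and contact force between cap and tank between 16 and 64 N and linear speed of cap below 0.01 m/s); the robot touches nothing.
It fails at once if the cap is overtightened or forced (more than 40 N on the seal, 80 N between cap and tank in all) (contact force between cap and tank above 80 N).
It fails at once if the cap is forced while it is crooked (more than 40 N between cap and tank) (angle between cap's own z axis and vertical above 0.05 rad and contact force between cap and tank above 40 N).
It fails at once if the oil can is disturbed (moved more than 20 mm) (distance of oil_can from where it was at the start of the episode above 0.02 m).
It fails at once if the pair of pliers is disturbed (moved more than 20 mm) (distance of pliers from where it was at the start of the episode above 0.02 m).
It fails at once if the screwdriver is disturbed (moved more than 20 mm) (distance of screwdriver_red from where it was at the start of the episode above 0.02 m).
It also fails if it takes over 69 s, if anything falls off the work surface, if the arm or the gripper's body presses on something with over 40 N, if the wrist force passes 120 N, or if a joint passes its speed limit or range.

## Working session

There is one attempt and no reset: what is moved stays moved. The work goes in short steps, Python scripts to look and compute and a shell command to move; the robot and the scene stay as the last step left them, time stands still between calls to the robot, and variables do not carry over. Pictures are saved under pics/ and viewed, at most 10 in all, crops included, and the job is handed in when it is done.

```bash
mkdir -p pics; ls; python3 - <<'E'
from cell import *
import cv2,numpy as np
s=observe();print({k:np.round(v,3).tolist() for k,v in s.items()},grip_point_offset)
a,d=snapshot("scene");b,e=snapshot("top")
np.savez('s.npz',a=a,d=d,b=b,e=e)
cv2.imwrite('pics/both.png',cv2.cvtColor(cv2.resize(np.vstack([a,b]),None,fx=.78,fy=.78),cv2.COLOR_RGB2BGR))
for n in("scene","top"):print(calibration(n))
E
```

```text
pics
{'t': 0.0, 'qpos': [1.111, 0.218, 1.615, -0.0, 1.311, -0.112], 'qd': [-0.0, -0.001, 0.001, -0.001, 0.001, 0.001], 'effort': [-0.0, -39.684, -30.386, -0.0, 0.01, -0.0], 'position': [0.213, 0.587, 0.23], 'tcp_rot': [[-0.94, 0.341, -0.001], [0.341, 0.94, -0.002], [0.0, -0.002, -1.0]], 'force': [-0.382, -0.35, 0.539], 'wrist_torque': [0.004, -0.005, -0.022], 'grip_force': 0.0, 'grip_width': 0.085} 0.0187
{'fx': 466.8107161412999, 'fy': 466.8107161412999, 'cx': 249.79010400983316, 'cy': 196.2482242618636, 'k1': -0.18428315597151937, 'cam_to_world': array([[ 0.90727613,  0.23615082, -0.34796956,  0.12063645],
       [-0.42050526,  0.49953502, -0.75739032, -0.96205063],
       [-0.00503537,  0.83348518,  0.55251886,  0.82064456],
       [ 0.        ,  0.        ,  0.        ,  1.        ]])}
{'fx': 410.84191926620076, 'fy': 410.84191926620076, 'cx': 256.8647582726404, 'cy': 187.87944697189198, 'k1': 0.004106613740492213, 'cam_to_world': array([[ 0.01177059,  0.97206901, -0.23439986,  0.34704249],
       [-0.99992982,  0.01112706, -0.00406781, -0.00637637],
       [-0.00134601,  0.23443129,  0.97213176,  1.13547   ],
       [ 0.        ,  0.        ,  0.        ,  1.        ]])}
```

View pics/both.png

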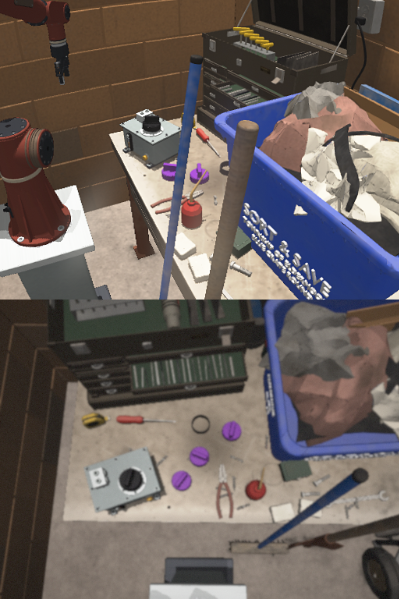

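The black cap is on the grey tank, at top-image pixel (169,231). The three purple discs, at about (232,232), (256,200) and (297,168), are look-alikes. Next is an enlarged crop to confirm, with depth measurements.

```bash
cat > h.py <<'E'
import numpy as np,cv2
from cell import *
def cloud(d,c):
    v,u=np.mgrid[:384,:512]
    K=np.array([[c['fx'],0,c['cx']],[0,c['fy'],c['cy']],[0,0,1.]])
    p=cv2.undistortPoints(np.stack([u,v],-1).reshape(-1,1,2).astype(float),K,np.array([c['k1'],0,0,0.])).reshape(384,512,2)
    P=np.stack([p[...,0]*d,-p[...,1]*d,-d],-1)
    T=c['cam_to_world'];return P@T[:3,:3].T+T[:3,3]
E
python3 - <<'E'
from h import *
z=np.load('s.npz');b=z['b'];P=cloud(z['e'],calibration('top'))
cv2.imwrite('pics/crop.png',cv2.cvtColor(cv2.resize(b[180:290,90:250],None,fx=5,fy=5,interpolation=cv2.INTER_CUBIC),cv2.COLOR_RGB2BGR))
R=P[180:290,90:250].reshape(-1,3);C=b[180:290,90:250].reshape(-1,3).astype(int)
m=(abs(R[:,2]-.1185)<.006);
q=R[m][:,:2].astype(np.float32);print('lid',cv2.minAreaRect(q*1000),np.median(R[m],0))
m=(R[:,2]>.135)&(C.max(1)<70);print('cap',m.sum(),np.median(R[m],0),R[m].min(0),R[m].max(0))
w=m&(R[:,2]>.163);print('wing',w.sum(),R[w].mean(0),cv2.minAreaRect((R[w][:,:2]*1000).astype(np.float32)))
E
```

```text
lid ((484.0291442871094, 248.77542114257812), (152.296875, 211.9852752685547), 19.8242130279541) [0.48215296 0.2548084  0.12006275]
cap 598 [0.47331878 0.20718897 0.15828008] [ 0.34704249 -0.00637637  0.13676446] [0.50604196 0.24261593 1.13547   ]
wing 180 [0.47505161 0.21011083 0.19013974] ((406.60943603515625, 117.73991394042969), (270.1156921386719, 53.38351821899414), 53.18291091918945)
```

View pics/crop.png

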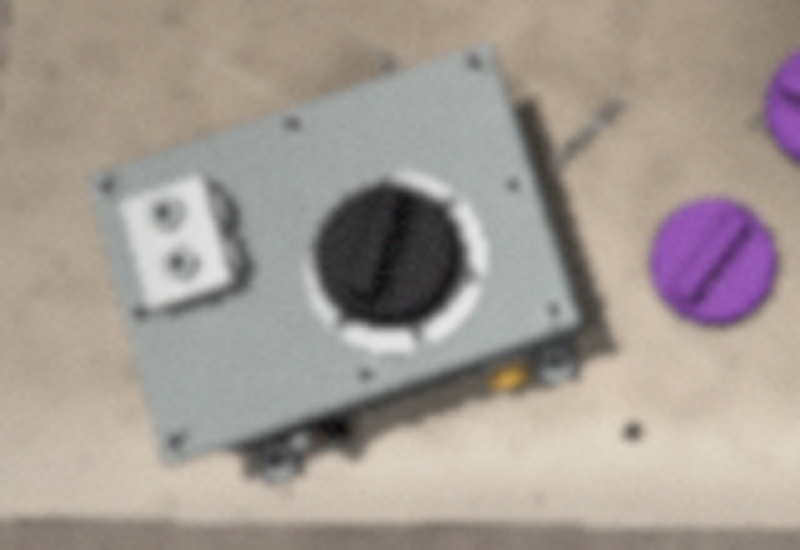

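The crop shows the black cap with its wing bar at crop px (388,245). It sits on the grey tank's neck and is the only black one; the purple ones are look-alikes. The tank yaw is about +19.8° and the wing is at about −18°. I'm moving above it for a wrist view.

```bash
python3 -m handwheel '[[[40,-50,20],0,1],[[75,-105,40],0,1],[[110,-155,60],0,1],[[145,-205,70],0,1],[[180,-255,70],0,1]]' 30; python3 -m handwheel '[[[25,-40,0],0,1],[[50,-80,0],0,1],[[65,-110,0],0,1],[[65,-118,0],0,1],[[65,-118,0],0,1]]'; python3 - <<'E'
from h import *
s=observe();print(s['t'],s['position'],s['qpos'],s['force'])
c=calibration('wrist');a,d=snapshot('wrist');np.savez('w.npz',a=a,d=d,**c)
cv2.imwrite('pics/w.png',cv2.cvtColor(a,cv2.COLOR_RGB2BGR));print(c)
E
```

```text
t: 0.72
position: [0.3886, 0.339, 0.3021]
tcp_rot: [[-0.94, 0.34, 0.002], [0.34, 0.94, 0.001], [-0.001, 0.002, -1.0]]
force: [0.9, 0.3, 0.4]
grip_width: 0.0854
grip_force: 0.0
t: 1.35
position: [0.452, 0.2224, 0.3006]
tcp_rot: [[-0.94, 0.342, -0.001], [0.342, 0.94, 0.0], [0.001, 0.0, -1.0]]
force: [0.0, 0.1, 0.8]
grip_width: 0.0854
grip_force: 0.0
1.35 [0.451997   0.22244063 0.30061432] [ 3.17482058e-01 -9.64298756e-02  1.81284379e+00  7.35673484e-04
  1.42609837e+00 -9.04802836e-01] [0.02361475 0.10950881 0.75433937]
{'fx': 265.0272602850837, 'fy': 265.0272602850837, 'cx': 252.78576317583241, 'cy': 196.0843172999161, 'k1': -0.04822564851457893, 'cam_to_world': array([[ 3.41864625e-01, -9.02829015e-01, -2.60822447e-01,
         3.85897469e-01],
       [ 9.39749164e-01,  3.28346458e-01,  9.51846218e-02,
         2.46718340e-01],
       [-2.95311499e-04, -2.77647932e-01,  9.60682850e-01,
         4.42668131e-01],
       [ 0.00000000e+00,  0.00000000e+00,  0.00000000e+00,
         1.00000000e+00]])}
```

View pics/w.png

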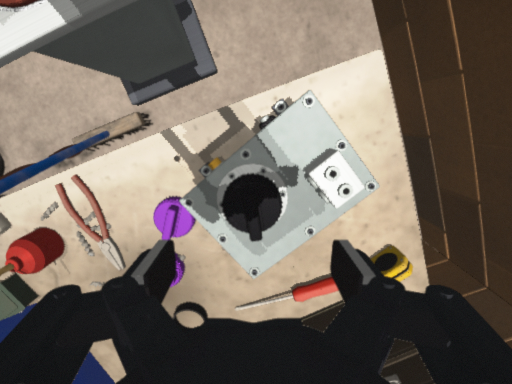

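The wrist view shows the cap at px (252,205), with the wing bar running nearly vertically through (254,222). I'll segment it with depth.

```bash
python3 - <<'E'
from h import *
z=np.load('w.npz');a=z['a'];P=cloud(z['d'],{k:z[k][()] if z[k].ndim==0 else z[k] for k in('fx','fy','cx','cy','k1','cam_to_world')})
R=P[80:300,170:390].reshape(-1,3);C=a[80:300,170:390].reshape(-1,3).astype(int)
near=(np.hypot(R[:,0]-.477,R[:,1]-.214)<.16)
m=near&(abs(R[:,2]-.1185)<.006);print('lid',cv2.minAreaRect((R[m][:,:2]*1000).astype(np.float32)))
k=(C.max(1)<90)&(np.hypot(R[:,0]-.477,R[:,1]-.214)<.045)
print(np.histogram(R[k][:,2],np.arange(.11,.2,.005)))
t=k&(R[:,2]>.168)&(R[:,2]<.195);Q=R[t];print('wing',t.sum(),Q.mean(0),cv2.minAreaRect((Q[:,:2]*1000).astype(np.float32)))
t2=t&(R[:,2]>.174);Q=R[t2];c=Q[:,:2]-Q[:,:2].mean(0);u,s,v=np.linalg.svd(c,full_matrices=False);x=c@v[0]*1;y=c@v[1];
print(v,x.min(),x.max(),y.min(),y.max(),Q.mean(0),np.polyfit(x,Q[:,2],1))
t=k&(R[:,2]>.142)&(R[:,2]<.165);Q=R[t]
print('cap',cv2.minEnclosingCircle((Q[:,:2]*1000).astype(np.float32)))
A=np.c_[Q[:,:2]-[.477,.214],np.ones(len(Q))];w=np.ones(len(Q),bool)
for _ in range(8):
    f=np.linalg.lstsq(A[w],Q[w][:,2],rcond=None)[0];r=Q[:,2]-A@f;w=abs(r)<.002
print('plane',f,w.sum())
E
```

```text
lid ((482.22906494140625, 246.7657928466797), (152.2614288330078, 213.1170196533203), 19.840227127075195)
(array([  0,  13,  60,  30,   4,  57,  74,  91, 988, 879,  79,  27,  32,
       220, 400,   8,   0]), array([0.11 , 0.115, 0.12 , 0.125, 0.13 , 0.135, 0.14 , 0.145, 0.15 ,
       0.155, 0.16 , 0.165, 0.17 , 0.175, 0.18 , 0.185, 0.19 , 0.195]))
wing 668 [0.47607305 0.21264682 0.18044526] ((479.068603515625, 211.63461303710938), (14.119104385375977, 55.51866149902344), 78.525634765625)
[[ 0.98103998 -0.19380545]
 [-0.19380545 -0.98103998]] -0.024878105892699103 0.030017037561794233 -0.006800324197067383 0.00741088678835796 [0.47692946 0.21241537 0.18092707] [-0.08269877  0.18092707]
cap ((475.0365295410156, 212.50523376464844), 35.092926025390625)
plane [-0.11612725  0.02056175  0.15458484] 1570
```

```bash
python3 -m handwheel '[[[25,-10,-40],0.152,-0.1],[[25,-10,-85],0.152,-0.1],[[25,-10,-85],0.152,-0.1],[[25,-10,-85],0.152,-0.1]]' 30; python3 - <<'E'
from h import *
s=observe();print(s['position'],np.degrees(np.arctan2(s['tcp_rot'][1,1],s['tcp_rot'][0,1])),s['wrist_torque'])
c=calibration('wrist');a,d=snapshot('wrist');P=cloud(d,c)
cv2.imwrite('pics/w2.png',cv2.cvtColor(a,cv2.COLOR_RGB2BGR))
m=(a.max(2)<90)&(np.hypot(P[...,0]-.477,P[...,1]-.212)<.045)&(P[...,2]>.173)&(P[...,2]<.19)
Q=P[m];print(m.sum(),Q.mean(0),cv2.minAreaRect((Q[:,:2]*1000).astype(np.float32)))
E
```

```text
t: 1.9
position: [0.4778, 0.2136, 0.2174]
tcp_rot: [[-0.981, 0.193, 0.002], [0.193, 0.981, 0.001], [-0.001, 0.001, -1.0]]
force: [0.2, 0.3, 1.3]
grip_width: 0.0388
grip_force: 0.0
[0.47784849 0.21355774 0.21743175] 78.86503767826235 [ 0.00533613 -0.07378255 -0.01638435]
1325 [0.47647625 0.21244688 0.18098662] ((479.9026794433594, 211.69651794433594), (13.911633491516113, 56.20175552368164), 79.13665008544922)
```

View pics/w2.png

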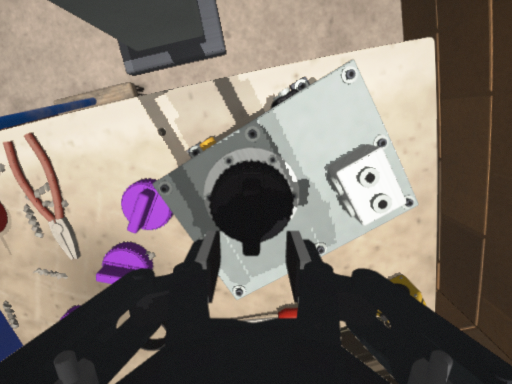

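The bar (px 251,245) lies between the fingers (px 215 and 290). Descending in two steps while watching the force.

```bash
python3 -m handwheel '[[[0,-1.5,-25],0,-0.3],[[0,-1.5,-45],0,-0.3],[[0,-1.5,-52],0,-0.3],[[0,-1.5,-55],0,-0.3]]' 20; python3 -m handwheel '[[[0,0,0],0,-0.52],[[0,0,0],0,-0.58],[[0,0,0],0,-0.58]]' 20;python3 -c "
from cell import *;s=observe();print(s['position'],s['wrist_torque'],s['force'])"
```

```text
t: 2.45
position: [0.4785, 0.2114, 0.1625]
tcp_rot: [[-0.981, 0.194, 0.002], [0.194, 0.981, 0.001], [-0.002, 0.001, -1.0]]
force: [0.0, 0.2, 0.3]
grip_width: 0.0297
grip_force: 0.0
t: 2.82
position: [0.4779, 0.211, 0.1616]
tcp_rot: [[-0.981, 0.195, 0.001], [0.195, 0.981, 0.0], [-0.001, 0.0, -1.0]]
force: [-0.3, 0.3, -0.6]
grip_width: 0.0177
grip_force: 0.0
[0.47789197 0.21102512 0.16161546] [ 0.00641434  0.00687994 -0.00113327] [-0.25744483  0.34002396 -0.63298547]
```

```bash
python3 -m handwheel '[[[-1,0.5,-1],0.12,-0.6],[[-2,1,-1],0.24,-0.6],[[-2,1,-1],0.36,-0.6],[[-2,1,-1],0.48,-0.6],[[-2,1,-1],0.6,-0.6]]' 20;python3 -c "
from cell import *;s=observe();print(s['position'],s['wrist_torque'],s['force'],s['qpos'][5])"
```

```text
t: 3.45
position: [0.4766, 0.2123, 0.1611]
tcp_rot: [[-0.918, -0.397, 0.003], [-0.397, 0.918, 0.001], [-0.003, -0.0, -1.0]]
force: [0.6, 0.8, 2.6]
grip_width: 0.0171
grip_force: 1.9
[0.47660481 0.21230911 0.1611169 ] [ 0.05219455 -0.04386714 -0.01580956] [0.6005883  0.75074301 2.62614042] -1.6944042793234035
```

```bash
python3 -m handwheel '[[[0,0,0],0.08,-0.63],[[0,0,0],0.16,-0.63],[[0,0,0],0.25,-0.63],[[0,0,0],0.33,-0.63],[[0,0,0],0.42,-0.63]]' 20;python3 - <<'E'
from h import *
s=observe();print(s['position'],s['wrist_torque'],s['force'],s['qpos'][5])
c=calibration('wrist');a,d=snapshot('wrist');P=cloud(d,c)
cv2.imwrite('pics/w3.png',cv2.cvtColor(a,cv2.COLOR_RGB2BGR))
np.save('P3.npy',P)
m=(a.max(2)<60)&(np.hypot(P[...,0]-.476,P[...,1]-.2125)<.033)&(P[...,2]>.148)&(P[...,2]<.165)
Q=P[m];A=np.c_[Q[:,:2]-[.476,.2125],np.ones(len(Q))];w=np.ones(len(Q),bool)
for _ in range(8):
    f=np.linalg.lstsq(A[w],Q[w][:,2],rcond=None)[0];r=Q[:,2]-A@f;w=abs(r)<.002
print('plane',f,w.sum())
E
```

```text
t: 4.08
position: [0.4761, 0.2122, 0.1609]
tcp_rot: [[-0.677, -0.736, 0.001], [-0.736, 0.677, 0.001], [-0.001, -0.001, -1.0]]
force: [-0.2, 0.8, 2.0]
grip_width: 0.016
grip_force: 1.8
[0.47608773 0.21215824 0.1608544 ] [1.01479324e-02 7.12771105e-02 9.80783370e-06] [-0.23374526  0.81075333  1.99015474] -2.113395798677873
plane [-0.00045181 -0.00310581  0.15290771] 3111
```

View pics/w3.png

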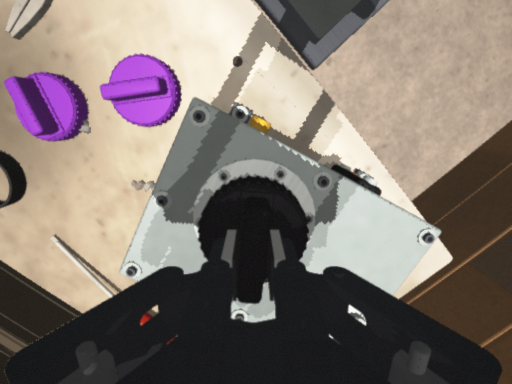

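The fingers hold the bar at px (250,260), and the cap plane is now level (slope 0.003) and 1.7 mm lower, so it has dropped. I'll loosen the jaws and check it settles.

```bash
cat > chk.py <<'E'
from h import *
s=observe();print(s['t'],s['position'],'tq',s['wrist_torque'].round(3),'f',s['force'].round(2),'q6',s['qpos'][5],'gf',s['grip_force'],s['grip_width'])
c=calibration('wrist');a,d=snapshot('wrist');P=cloud(d,c)
m=(a.max(2)<60)&(np.hypot(P[...,0]-.476,P[...,1]-.2125)<.033)&(P[...,2]>.142)&(P[...,2]<.165)
Q=P[m];A=np.c_[Q[:,:2]-[.476,.2125],np.ones(len(Q))];w=np.ones(len(Q),bool)
for _ in range(8):
    f=np.linalg.lstsq(A[w],Q[w][:,2],rcond=None)[0];r=Q[:,2]-A@f;w=abs(r)<.002
print('plane',f,w.sum())
m=(P[...,2]>.112)&(P[...,2]<.125)&(abs(P[...,0]-.476)<.08)&(abs(P[...,1]-.2125)<.08)&(a.min(2)>80);print('lid z',np.median(P[m][:,2]))
E
python3 -m handwheel '[[[0,0,0],0,-0.52],[[0,0,0],0,-0.52],[[0,0,0],0,-0.52]]' 20; python3 chk.py
```

```text
t: 4.5
position: [0.4753, 0.2119, 0.1598]
tcp_rot: [[-0.68, -0.734, -0.0], [-0.734, 0.68, -0.0], [0.0, 0.0, -1.0]]
force: [0.3, -0.2, 0.1]
grip_width: 0.0204
grip_force: 0.0
4.5 [0.47534675 0.21187275 0.15983992] tq [-0.023 -0.015  0.044] f [ 0.29 -0.18  0.05] q6 -2.1100894905223635 gf 0.0 0.02035494551743288
plane [0.01293783 0.00738018 0.15321129] 3081
lid z 0.11795129036750188
```

```bash
python3 -m handwheel '[[[0,0,0],0.05,-0.62],[[0,0,0],0.1,-0.62],[[0,0,0],0.15,-0.62],[[0,0,0],0.15,-0.56],[[0,0,0],0.15,-0.56]]' 20; python3 chk.py
```

```text
t: 5.18
position: [0.4755, 0.2119, 0.1599]
tcp_rot: [[-0.562, -0.827, -0.0], [-0.827, 0.562, -0.0], [0.0, 0.0, -1.0]]
force: [-0.2, 0.1, 0.3]
grip_width: 0.0189
grip_force: 0.0
5.175 [0.4754642  0.2118983  0.15992358] tq [-0.063  0.029 -0.021] f [-0.19  0.11  0.3 ] q6 -2.259811976179273 gf 0.0 0.018861510383528603
plane [0.0060879  0.00211388 0.15333283] 3039
lid z 0.11795577410626439
```

Fully dropped: no further change in height. Now screwing on clockwise with loose fingers.

```bash
python3 -m handwheel '[[[0,0,0],-0.14,-0.62],[[0,0,-0.5],-0.3,-0.62],[[0,0,-0.5],-0.46,-0.62],[[0,0,-1],-0.62,-0.62],[[0,0,-1],-0.78,-0.62]]' 20; python3 chk.py;  python3 -m handwheel '[[[0,0,0],-0.08,-0.62],[[0,0,-0.5],-0.16,-0.62],[[0,0,-0.5],-0.24,-0.62],[[0,0,-1],-0.32,-0.62],[[0,0,-1],-0.4,-0.62]]' 20; python3 chk.py
```

```text
t: 5.85
position: [0.4754, 0.2119, 0.1589]
tcp_rot: [[-0.982, -0.187, -0.0], [-0.187, 0.982, -0.0], [0.0, 0.0, -1.0]]
force: [0.4, -0.9, -0.4]
grip_width: 0.0163
grip_force: 0.3
5.85 [0.4753743  0.21189626 0.15887347] tq [ 0.03  -0.031  0.01 ] f [ 0.42 -0.87 -0.44] q6 -1.4748069358653382 gf 0.27282654511509463 0.016307859047000526
plane [-0.0017475  -0.00127516  0.15192512] 3097
lid z 0.11797479596532819
t: 6.52
position: [0.4754, 0.212, 0.158]
tcp_rot: [[-0.979, 0.205, -0.0], [0.205, 0.979, 0.0], [0.0, 0.0, -1.0]]
force: [0.9, 0.3, -0.0]
grip_width: 0.0163
grip_force: 0.5
6.525 [0.47542304 0.21203077 0.1580106 ] tq [0.047 0.024 0.076] f [ 0.85  0.33 -0.04] q6 -1.0799076681861421 gf 0.45773327263304964 0.016346838097919272
plane [-0.00175605 -0.00023499  0.15104343] 3128
lid z 0.11794429750948301
```

```bash
cat > tq.py <<'E'
from cell import *
import numpy as np
r=[]
for _ in range(4):
    s=observe();r.append(np.r_[s['wrist_torque'][2],s['force'],s['grip_force']]);snapshot('wrist')
print('TQz',np.mean(r,0).round(3),np.std(r,0)[0].round(3),'q6',round(s['qpos'][5],4),s['t'])
E
python3 -m handwheel '[[[0,0,0],-0.05,-0.62],[[0,0,0],-0.1,-0.62],[[0,0,0],-0.15,-0.62],[[0,0,0],-0.15,-0.62]]' | grep -E '^t|width'; python3 tq.py; python3 -m handwheel '[[[0,0,0],-0.05,-0.62],[[0,0,0],-0.1,-0.62],[[0,0,0],-0.1,-0.62]]' | grep -E '^t|width'; python3 tq.py; python3 chk.py
```

```text
t: 7.08
tcp_rot: [[-0.938, 0.346, -0.0], [0.346, 0.938, -0.0], [0.0, -0.0, -1.0]]
grip_width: 0.0165
TQz [ 0.     0.075 -0.572 -0.029  0.031] 0.046 q6 -0.9321 7.225
t: 7.65
tcp_rot: [[-0.898, 0.439, 0.0], [0.439, 0.898, 0.0], [0.0, 0.0, -1.0]]
grip_width: 0.0161
TQz [-0.002  0.199 -0.031 -0.177  0.089] 0.02 q6 -0.8315 7.8
7.85 [0.47553872 0.21198103 0.15805202] tq [ 0.038  0.055 -0.026] f [ 1.13  0.69 -0.03] q6 -0.8313150927204216 gf 0.11547699497896247 0.015959588185630164
plane [-0.00206369 -0.00200128  0.15089292] 3133
lid z 0.11794758377421628
```

```bash
python3 -m handwheel '[[[0,0,-1],-0.05,-0.62],[[0,0,-1],-0.1,-0.62],[[0,0,-1],-0.1,-0.62]]' | grep -E '^t:|width'; python3 tq.py; python3 -m handwheel '[[[0,0,0],-0.05,-0.62],[[0,0,0],-0.1,-0.62],[[0,0,0],-0.1,-0.62]]' | grep -E '^t:|width'; python3 tq.py; python3 chk.py
```

```text
t: 8.28
grip_width: 0.0163
TQz [-0.019 -0.116  0.338  0.169  0.049] 0.032 q6 -0.7314 8.425
t: 8.85
grip_width: 0.0163
TQz [ 0.005 -0.164 -0.32  -0.105  0.   ] 0.026 q6 -0.6314 9.0
9.05 [0.47548615 0.21191252 0.15698615] tq [-0.032 -0.014  0.009] f [ 0.28  0.05 -0.83] q6 -0.6312063822419041 gf 0.0 0.016662413757663967
plane [-0.00401815 -0.0013439   0.15085716] 3176
lid z 0.11795037250515675
```

```bash
python3 -m handwheel '[[[0,0,0],-0.05,-0.62],[[0,0,0],-0.1,-0.62],[[0,0,0],-0.1,-0.62]]' | grep -E '^t:|width|grip_f'; python3 tq.py; python3 -m handwheel '[[[0,0,0],-0.04,-0.62],[[0,0,0],-0.08,-0.62],[[0,0,0],-0.08,-0.62]]' | grep -E '^t:|width|grip_f'; python3 tq.py; python3 chk.py
```

```text
t: 9.48
grip_width: 0.0161
grip_force: 0.0
TQz [-0.015  0.353 -0.089  0.263  0.   ] 0.03 q6 -0.5313 9.625
t: 10.05
grip_width: 0.0161
grip_force: 0.0
TQz [0.003 0.289 0.035 0.752 0.   ] 0.037 q6 -0.4513 10.2
10.25 [0.4755201  0.21195298 0.15703987] tq [ 0.018 -0.022  0.032] f [-0.29  0.   -0.33] q6 -0.45112407160348256 gf 0.0 0.016048575099234776
plane [-0.0040857  -0.00089991  0.15086254] 3149
lid z 0.11796486330870935
```

```bash
python3 -m handwheel '[[[0,0,0],-0.05,-0.62],[[0,0,0],-0.1,-0.62],[[0,0,0],-0.1,-0.62]]' | grep -E '^t:|width|grip_f'; python3 tq.py; python3 -m handwheel '[[[0,0,0],-0.04,-0.62],[[0,0,0],-0.08,-0.62],[[0,0,0],-0.08,-0.62]]' | grep -E '^t:|width|grip_f'; python3 tq.py; python3 chk.py; python3 - <<'E'
from h import *
a,d=snapshot('wrist');cv2.imwrite('pics/w4.png',cv2.cvtColor(cv2.resize(a[120:360,120:400],None,fx=2.4,fy=2.4),cv2.COLOR_RGB2BGR))
E
```

```text
t: 10.68
grip_width: 0.0163
grip_force: 0.5
TQz [ 0.011  0.516  0.265 -0.663  0.536] 0.027 q6 -0.3513 10.825
t: 11.25
grip_width: 0.0167
grip_force: 2.9
TQz [ 0.087  0.583  0.229 -1.001  2.868] 0.021 q6 -0.2713 11.4
11.45 [0.47543863 0.21197074 0.15690478] tq [ 0.006 -0.091  0.08 ] f [ 1.32 -0.01 -1.55] q6 -0.27116665772598214 gf 2.960511746350676 0.016075102792518257
plane [-0.00277898  0.00029844  0.15071544] 3151
lid z 0.1179668361754757
```

View pics/w4.png

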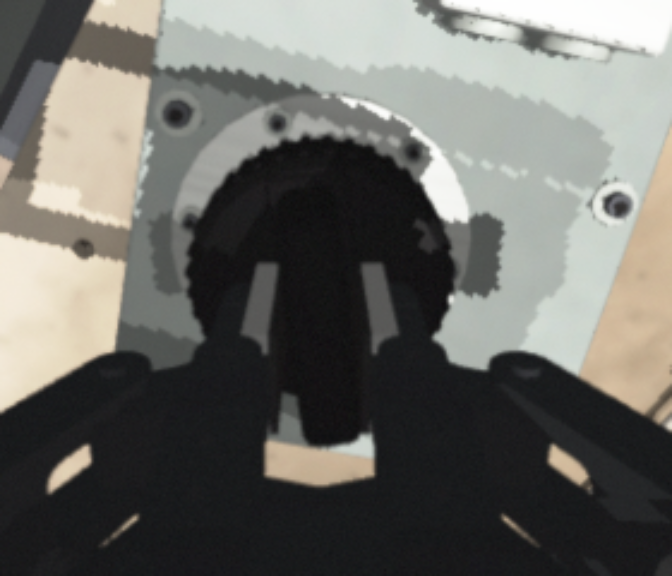

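Torque is rising (0.087 Nm); the bar sits slightly skewed between the fingers at crop px (320,340). Continuing in small steps.

```bash
python3 -m handwheel '[[[0,0,0],-0.03,-0.62],[[0,0,0],-0.06,-0.62],[[0,0,0],-0.06,-0.62]]' | grep -E '^t:|width|grip_f'; python3 tq.py;python3 tq.py
```

```text
t: 11.92
grip_width: 0.0164
grip_force: 5.0
TQz [ 0.184  0.219  1.335 -2.78   4.934] 0.009 q6 -0.2106 12.075
TQz [ 0.168  0.581  0.705 -2.09   4.896] 0.016 q6 -0.2106 12.275
```

```bash
python3 -m handwheel '[[[0,0,0],-0.02,-0.62],[[0,0,0],-0.02,-0.62]]' | grep -E '^t:|width|grip_f'; python3 tq.py;python3 tq.py; python3 chk.py
```

```text
t: 12.58
grip_width: 0.0162
grip_force: 6.5
TQz [ 0.198  0.416  0.182 -3.95   6.404] 0.022 q6 -0.1906 12.725
TQz [ 0.195  0.642  0.243 -4.511  6.374] 0.04 q6 -0.1906 12.925
12.975 [0.47535341 0.21186549 0.15685201] tq [ 0.08  -0.11   0.136] f [-0.61  0.05 -4.53] q6 -0.19060622343569864 gf 6.368102577980608 0.016377686849460008
plane [-0.00436168  0.0011053   0.15059117] 3159
lid z 0.11797310467100186
```

Snug at about 0.2 Nm. Releasing and retreating upwards.

```bash
python3 -m handwheel '[[[0,0,0],0,-0.5],[[0,0,0],0,-0.2],[[0,0,0],0,-0.1],[[0,0,30],0,-0.1],[[0,0,80],0,-0.1]]';python3 -m handwheel '[[[0,0,40],0,-0.1],[[0,0,60],0,-0.1],[[0,0,60],0,-0.1]]'; python3 chk.py; python3 - <<'E'
from h import *
a,d=snapshot('wrist');b,_=snapshot('top');cv2.imwrite('pics/w5.png',cv2.cvtColor(np.hstack([a,b])[:, :],cv2.COLOR_RGB2BGR)[::1,::1][:, :1024] if 0 else cv2.resize(cv2.cvtColor(np.hstack([a,b]),cv2.COLOR_RGB2BGR),(800,300)))
c=calibration('wrist');P=cloud(d,c)
m=(a.max(2)<90)&(np.hypot(P[...,0]-.476,P[...,1]-.212)<.045)&(P[...,2]>.17)&(P[...,2]<.19)
Q=P[m];print(m.sum(),Q.mean(0),cv2.minAreaRect((Q[:,:2]*1000).astype(np.float32)))
E
```

```text
t: 13.65
position: [0.4738, 0.2114, 0.2357]
tcp_rot: [[-0.457, 0.889, -0.005], [0.889, 0.457, -0.001], [0.001, -0.005, -1.0]]
force: [0.2, 1.2, -0.1]
grip_width: 0.0382
grip_force: 0.0
t: 14.02
position: [0.4769, 0.2123, 0.2997]
tcp_rot: [[-0.457, 0.889, 0.005], [0.889, 0.457, 0.001], [-0.001, 0.005, -1.0]]
force: [0.7, 0.9, -0.7]
grip_width: 0.0385
grip_force: 0.0
14.025 [0.47693146 0.21232077 0.2997126 ] tq [-0.    0.06  0.01] f [ 0.69  0.86 -0.69] q6 -0.1905114738913398 gf 0.0 0.038547893428143944
plane [-0.00189689 -0.00372034  0.1507698 ] 1556
lid z 0.11804152688246919
699 [0.47296645 0.21240515 0.17512146] ((473.5910339355469, 211.3489532470703), (13.981775283813477, 55.11418914794922), 34.321632385253906)
```

View pics/w5.png

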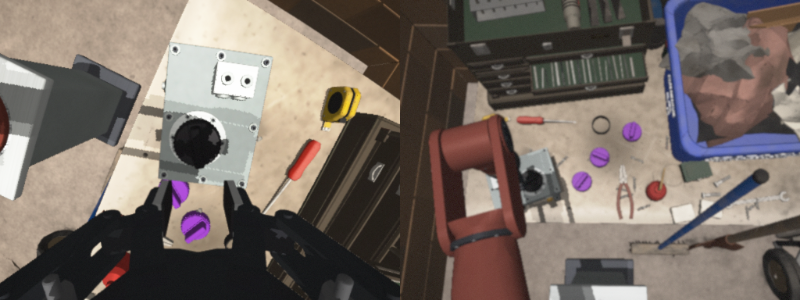

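The cap is level at px (197,140) in the left view, 2.6 mm below its dropped height, and released. The pliers, can and screwdriver are where they were.

```bash
python3 -c "
from cell import *;print(hand_in())"
```

```text
the job is handed in; nothing more can be done
None
```

I turned the cap back about 50 degrees until it dropped level, then screwed it on clockwise to about 0.2 Nm and released it; the oil can, pliers and screwdriver look unmoved, and I handed the job in at about 14 s but got no verdict back.

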